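Shut and lock the dust separator's filter hatch

ROBOT

A 6-joint arm with a two-finger parallel gripper is mounted at the origin on the work surface. World frame = base frame: x ahead of the robot, y to its left, z up, the work surface at z = 0. Lengths are in m, angles in degrees, forces in N, time in s.
With the tool pointing down it reaches from about 0.4 to 0.825 m from the base axis. Payload 7 kg.
Tool frame: the origin (TCP) lies at the very end of the fingers, on their centre line; the grasp point (between the pads) lies 19 mm behind it (r.grasp_offset is the z of the grasp point in the tool frame, in m); z points along the fingers, y is the direction in which the jaws open and shut (so a half turn about z gives the same grasp; the last joint's range is limited). The gripper opens to 88 mm and grips with 3 to 60 N. Pads are 19 mm wide; open, the fingers measure 130 mm over their backs; the gripper's body (78 mm by 193 mm) begins 47 mm behind the grasp point.
Start: joints at [16.507, 20.546, 0.682, 0, -70.136, -16.507], TCP at [0.675, -0, 0.227] pointing down, gripper open.
Joint ranges: [-176.03, 176.03], [-82.01, 121.73], [-58.28, 71.71], [-173.87, 95.51], [-174.79, -0.11], [-173.66, 173.66]. Speed limits (degrees/s): [136.94, 136.94, 172.46, 180, 180, 180].

INTERFACE

Orientations are given as [roll, pitch, yaw] about the fixed x, y, z axes, in that order (R = Rz(yaw) Ry(pitch) Rx(roll)).
In Python, from plant import r gives the robot as it stands.
- The arm moves only by the tool carry_out, never from a script. Its argument "plan" is a list of rows, each a list of 6 numbers: the shift along the world's x, y, z in m, then the turn, a rotation vector about the world's x, y, z in rad. In form: [[tx, ty, tz, wx, wy, wz], ...]. A call has 1 to 12 rows; each row shifts and turns the pose as measured when the row begins; what a row does not reach is not made up. A row lasts 1/12 s, in which the tool goes at most 41.7 mm and 7.16 degrees, less where a joint would pass 70% of its speed; a pose out of reach is approached as far as the arm can. A call with a gripper value outside its range is refused whole. "fingers" is the closure, from -1 (fully open) to 1 (shut), set as the call begins (left out, the last holds). The fingers move at their own pace and stop on an object; "force" is the grip in N (left out, the last holds). Time passes only in rows, so rows that do not move let the fingers close. It gives the time, the measured TCP pose, the force and the opening at its end, in the units of the state.
- r.get_state(): the state, without advancing time (a new reading comes with each control period).
- r.capture(name): name is "scene" or "side" or "wrist"; returns the picture (400x640x3 uint8, red, green, blue); there is no depth.
- r.camera_model(name): a dict with "fov_y" (degrees; the focal length in pixels is half the picture's height over the tangent of half this angle, whatever the lens; pixels are square), "cx", "cy" (the principal point, pixels), "R" (3x3) and "t" (3): a world point X has camera coordinates R X + t; the wrist camera has in their place "mount" (4x4, takes a point from camera to tool coordinates, whose origin is the TCP and whose axes are the flange's). Camera axes: x right, y down, z forward; pixel columns grow to the right and rows downward; lengths in m; the calibration is good to about 2 mm. The wrist camera is an equidistant fisheye: a pixel r from the principal point sees the ray r / f radians off the axis. A picture is of the moment at which its call begins: read the wrist's pose just before it. camera_model takes no time and is no camera call.
- r.close_job(): hands the job in, once; it reports no verdict.
The state is a dict: "time_s": time; "joints": joint angles; "qd": joint speeds; "joint_torque": joint torques, N m; "tcp_pos": TCP position; "eef_rot": TCP orientation; "contact_force": force on the tool from outside, world axes, zero at the start; "moment": the same for the moment, N m; "gripper_width": finger opening in m.
Only numpy, scipy, OpenCV 4.12 (cv2) and the standard library are available. Lean on these libraries where they do the work, as an engineer would, in place of code of your own. Each camera call takes 0.05 s, during which the arm holds its last target.

TASK

The filter hatch of the dust separator has been left open: swing it shut, then press its yellow wing fastener down against the sprung seal just until the hatch bottoms on its rubber stops, turn the wing clockwise a quarter turn until it clicks into its locked detent, and let go. Never strain the catch or its stops with more than about 20 N, neither by pressing too hard nor by turning against a jam, and leave the other things on the bench alone.

Things in the scene. Friction and masses are not known exactly. Their poses are not given: they have to be found in the camera images.
- separator: Grey dust separator box fixed to the bench, 260 (x) x 290 (y) x 110 mm high, black hose spigots 90 mm across on both y sides. Origin: centre of its underside; z up; x points from the hatch's free edge to its hinge (away from the robot at yaw 0). An amber jar stands on its top at the far +y corner.
- hatch_hinge (a point): Middle of the green hatch's hinge line, 124 mm above the bench, fixed to the separator, same axes (separator frame: x +105, y -10 mm). The line runs along the separator's y. The hatch is a plate reaching from 5 to 185 mm from that line, 150 mm wide (75 mm to each side), 6 mm thick, its underside passing through the line.
- push_spot (a point): Point on the hatch's outer (upper) face, moving with it: a free spot to push the hatch shut, 150 mm from the hinge line and 52 mm to the separator's -y side of the fastener. The point's z is the outward normal of the face.
- hatch (a joint): Hinge angle of the hatch, rad: 0.080 = lying freely on the uncompressed seal, outer face up; larger = more open (free edge up, swung towards the separator's +x); -0.03 to 0.03 when pressed onto its stops; starts at 0.75 to 1.2. A stiff hinge (0.28 N m) holds it where it is left; 2 to 4 N at the push spot moves it.
- seal_spot (a point): Middle of the black sprung seal strip under the hatch's free end (fixed point). From lying on it, pressing at the fastener takes about 4 to 6 N at first, about 13 N at 15 mm lower. After sinking 6.8 to 15.6 mm at the fastener, the hatch meets hard rubber stops (force then climbs steeply); they and the catch differ in height from machine to machine, are not measured and must be felt.
- wing_grip (a point): Grip point of the yellow wing fastener, on its turning axis, 32 mm above the hatch's outer face, 140 mm from the hinge line, midway across the hatch. The wing is an upright blade 44 mm long, 12 mm thick, top 13 mm above this point, on a black disc 42 mm across whose top is 26 mm below it. Site x runs along the blade, z along the axis away from the hatch.
- wing (a joint): Angle of the wing, rad, clockwise from above: 0 = blade square to the hinge line (unlocked; starts 0.05 to 0.18), 1.57 = parallel to it (locked), end stop 1.62. It jams at about 0.3 unless the hatch is pressed onto its stops, then turns easily. Past 1.43 it is over its detent: when the press is taken off the seal lifts it 2.5 mm into it, and it cannot turn back.
- wax_jar: bystander: small amber jar, 44 mm across, 50 mm high, on top of the separator at its far +y corner; origin at the underside
- tape_roll_c (a point): bystander: roll of paper tape, 100 mm across, 24 mm high, lying flat; its centre
- mallet: bystander: wooden mallet, head 60 mm thick, handle 200 mm; origin under the head
- calculator: bystander: black pocket calculator 150 x 78 x 12 mm; origin at the underside
- ear_muffs: bystander: yellow and black ear muffs, about 180 x 170 x 71 mm; origin under the cups
- glue_bottle: bystander: white bottle with red cap, 56 mm across, 160 mm high; origin at the underside
- screwdriver: bystander: screwdriver lying flat
- offcut: bystander: pale wood offcut 160 x 45 x 20 mm; origin at the underside
- catch: Fixed bracket of the catch inside the separator, under the fastener's place, carrying the catch plate with its slot, detent notches and two rubber stops, which sit at a hidden height of their own; origin on the fastener's axis 122 mm above the bench. Not to be touched.

How it is judged:
By the outcome, as a careful person would: the job done as asked, in the order asked, and still so for the second after the job is handed in, with the robot touching nothing.
It also fails if it takes over 69 s, if anything falls off the work surface, if the arm or the gripper's body presses on something with over 40 N, if the wrist force passes 120 N, or if a joint passes its speed limit or range.

## Working session

There is one attempt and no reset: what is moved stays moved. The work goes in short steps, Python scripts to look and compute and a tool call to move; the robot and the scene stay as the last step left them, time stands still between calls to the robot, and variables do not carry over. Pictures are saved under pics/ and viewed, and the job is handed in when it is done.

Besides the shell and the picture viewer there is one more tool, called after "Call:" in YAML: its name, and indented under it one key for each argument. carry_out: Moves the arm, as the interface text tells. Its arguments: {"type":"object","properties":{"plan":{"type":"array"},"fingers":{"type":"number"},"force":{"type":"number"}},"required":["plan"]}

```bash
ls; mkdir -p pics; python3 - <<'E'
from plant import r
import cv2
print(r.get_state())
for n in ["scene","side","wrist"]:
    im=r.capture(n); cv2.imwrite(f"pics/{n}0.png",im[:,:,::-1]); print(n,r.camera_model(n))
print(r.grasp_offset)
E
```

```text
pics
{'time_s': 0.0, 'joints': array([ 1.65090918e+01,  2.05909315e+01,  6.34192690e-01, -2.25918167e-02,
       -7.01375538e+01, -1.65082738e+01]), 'qd': array([-0.02345551,  0.02649992,  0.08815511,  0.09169293,  0.16698908,
       -0.05645774]), 'joint_torque': array([-8.00930356e-04, -5.82726967e+01,  2.93058443e+01,  6.99745238e+00,
        6.93249181e-03, -2.06530804e-04]), 'tcp_pos': array([6.74495330e-01, 1.02767987e-05, 2.25623802e-01]), 'eef_rot': array([ 1.79903559e+02, -6.43415315e-03, -9.00068699e+01]), 'contact_force': array([-1.33362354, -0.31621496,  0.68939618]), 'moment': array([-0.01415537,  0.02323916,  0.06774628]), 'gripper_width': 0.08744892959597009}
scene {'fov_y': 43.81225907568885, 'cx': 314.4414638460646, 'cy': 203.68565085752596, 'R': array([[-0.60885801,  0.79326006, -0.00551328],
       [ 0.53803069,  0.40783242, -0.73769621],
       [-0.58293644, -0.45211856, -0.67511029]]), 't': array([ 0.30351802, -0.18137895,  1.80657513])}
side {'fov_y': 45.096197588006795, 'cx': 308.7570011487806, 'cy': 198.54521843450505, 'R': array([[ 0.86142016, -0.50787428,  0.00436264],
       [-0.35552618, -0.60910791, -0.70893489],
       [ 0.36270712,  0.60913977, -0.70526044]]), 't': array([-0.44436242,  0.25717122,  1.50933492])}
wrist {'fov_y': 65.70646984690485, 'cx': 318.42637747943627, 'cy': 205.30982416505515, 'mount': array([[ 8.75338760e-04, -9.61958178e-01, -2.73195347e-01,
         7.29012694e-02],
       [ 9.99999391e-01,  6.58433063e-04,  8.85641573e-04,
         7.97217137e-04],
       [-6.72069304e-04, -2.73195956e-01,  9.61958169e-01,
        -1.57469120e-01],
       [ 0.00000000e+00,  0.00000000e+00,  0.00000000e+00,
         1.00000000e+00]])}
-0.0188
```

View pics/scene0.png

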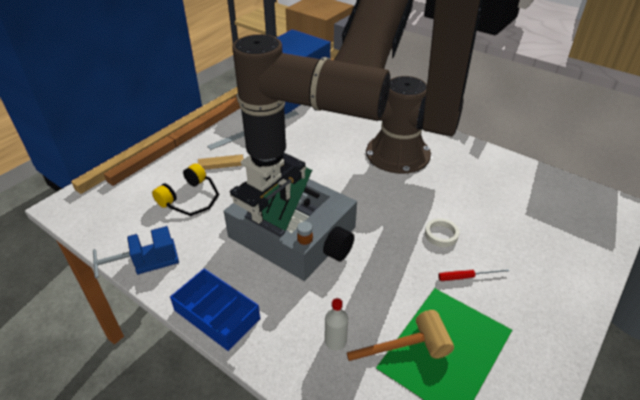

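View pics/side0.png

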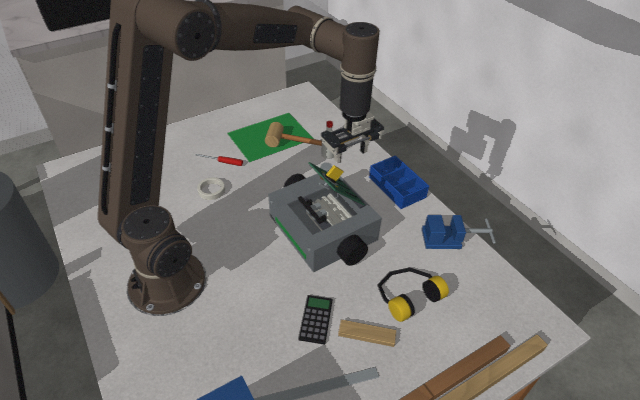

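View pics/wrist0.png

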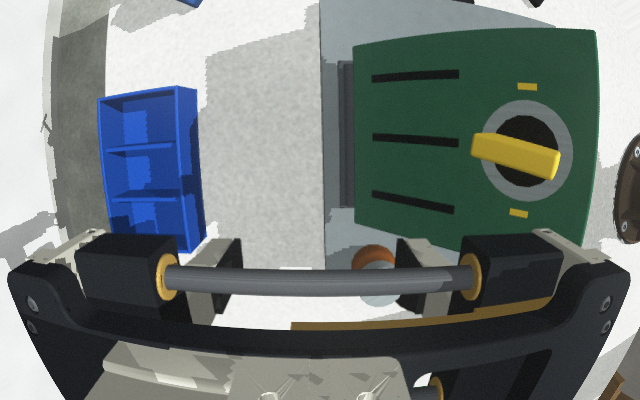

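```bash
python3 - <<'E'
import cv2
a=cv2.imread("pics/side0.png")[150:280,255:395]; cv2.imwrite("pics/side0c.png",cv2.resize(a,None,fx=5.5,fy=4.5,interpolation=2) if 0 else cv2.resize(a,None,fx=4.5,fy=4.5,interpolation=2))
a=cv2.imread("pics/scene0.png")[145:285,215:365]; cv2.imwrite("pics/scene0c.png",cv2.resize(a,None,fx=4,fy=4,interpolation=2))
E
```

```text
(no output)
```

View pics/side0c.png

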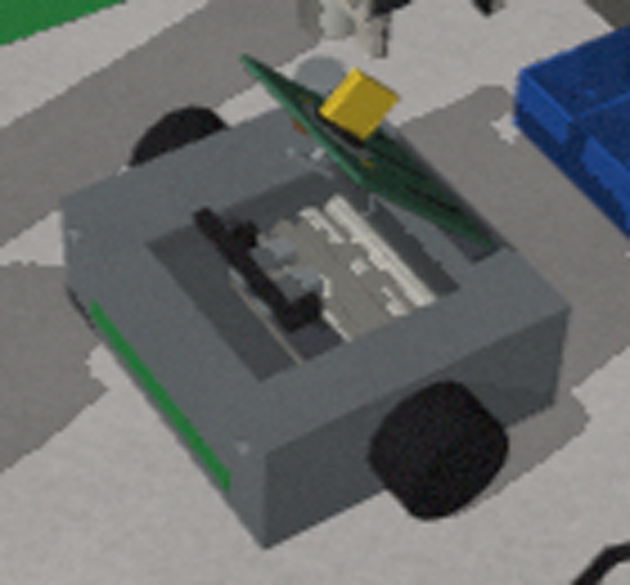

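View pics/scene0c.png

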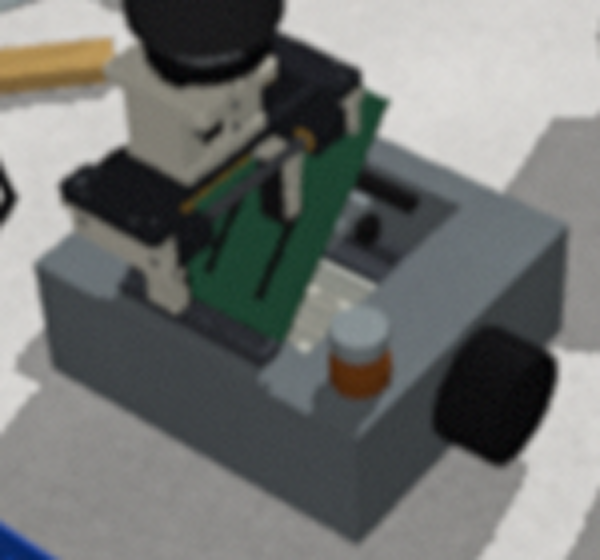

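```bash
cat > h.py <<'E'
import numpy as np
from scipy.optimize import least_squares
from scipy.spatial.transform import Rotation as Ro
from plant import r
CM={n:r.camera_model(n) for n in("scene","side","wrist")}
def toolR(e): return Ro.from_euler('xyz',e,degrees=True).as_matrix()
def proj(n,X,tcp=None,e=None):
    m=CM[n]; X=np.atleast_2d(X); f=200/np.tan(np.radians(m["fov_y"]/2))
    if n=="wrist":
        Xt=(X-tcp)@toolR(e); M=m["mount"]; c=(Xt-M[:3,3])@M[:3,:3]
        rr=np.linalg.norm(c[:,:2],axis=1); th=np.arctan2(rr,c[:,2]); k=f*th/rr
        return np.c_[m["cx"]+c[:,0]*k,m["cy"]+c[:,1]*k]
    c=X@np.array(m["R"]).T+m["t"]
    return np.c_[m["cx"]+f*c[:,0]/c[:,2],m["cy"]+f*c[:,1]/c[:,2]]
def W(p,pts):
    c,s=np.cos(p[2]),np.sin(p[2]); P=np.atleast_2d(pts).astype(float)
    return np.c_[p[0]+c*P[:,0]-s*P[:,1],p[1]+s*P[:,0]+c*P[:,1],P[:,2]]
def hatch(a,u,v,w):
    # u from hinge, v along sep y, w above underside -> separator frame
    return np.array([0.105-u*np.cos(a)+w*np.sin(a), -0.010+v, 0.124+u*np.sin(a)+w*np.cos(a)])
E
cat > fit0.py <<'E'
from h import *
import sys
tcp=np.array([.674495,0,.225624]);e=[179.9036,-.0064,-90.0069]
X,Y=.13,.145
side=[((-X,Y,.11),(269,194.4)),((-X,-Y,.11),(313.9,250.7)),((X,-Y,.11),(381.4,218.4)),((-X,-Y,0),(313.9,271.8)),((X,-Y,0),(378.6,240))]
scene=[((X,-Y,.11),(224.5,211.3)),((X,Y,.11),(304.3,254.3)),((-X,Y,.11),(356.8,202.3)),((X,Y,0),(304.5,280.8)),((X,-Y,0),(228,236.3))]
wr=[((.185,-.075,.006),(596,30)),((.005,-.075,.006),(355,46)),((.005,.075,.006),(355,222))]
def res(p,full=False):
    o=[]
    for n,L in(("side",side),("scene",scene)):
        o.append(proj(n,W(p,[l[0] for l in L]))-np.array([l[1] for l in L]))
    o.append((proj("wrist",W(p,[hatch(p[3],*l[0]) for l in wr]),tcp,e)-np.array([l[1] for l in wr]))*.4)
    o=np.vstack(o); return o if full else o.ravel()
s=least_squares(res,[.67,0,0,.9],loss='soft_l1'); print(s.x,np.degrees(s.x[2:])); print(res(s.x,True).round(1))
g=hatch(s.x[3],.140,0,.038);print("wing",W(s.x,g),"closed",W(s.x,hatch(.08,.14,0,.038)))
ps=hatch(s.x[3],.15,-.052,.006);print("push",W(s.x,ps),W(s.x,hatch(.08,.15,-.052,.006)))
print(proj("wrist",W(s.x,g),tcp,e),proj("side",W(s.x,g)))
E
python3 fit0.py
```

```text
[ 0.53817819 -0.05523379  0.02840116  0.74813991] [ 1.62726638 42.86525918]
[[-1.4 -0.8]
 [-0.2 -0.3]
 [ 0.1 -1.3]
 [-0.6  0.4]
 [-0.7 -0.8]
 [-1.3 -1. ]
 [-0.3  0.1]
 [ 0.3 -2. ]
 [ 0.3  0.2]
 [-0.1  0.5]
 [ 0.   0.1]
 [-1.  -1.3]
 [ 0.  -0.3]]
wing [[ 0.56668752 -0.0644279   0.24709103]] closed [[ 0.5069594  -0.06612471  0.17306652]]
push [[ 0.53907751 -0.11723325  0.23043922]] [[ 0.49591582 -0.11845942  0.14196801]]
[[525.59143113 149.13042154]] [[333.65189189 172.80457523]]
```

Call:
carry_out:
  plan:
    - [0, 0, 0.035, 0, 0, 0]
    - [0, 0, 0.035, 0, 0, 0]
    - [-0.024, -0.02, 0, 0, 0, 0]
    - [-0.024, -0.02, 0, 0, 0, 0]
    - [-0.024, -0.02, 0, 0, 0, 0]
    - [-0.024, -0.02, 0, 0, 0, 0]
    - [-0.024, -0.02, 0, 0, 0, 0]
    - [-0.024, -0.02, 0, 0, 0, 0]
    - [0, 0, 0, 0, 0, 0]
  fingers: 1
  force: 20

```text
time_s: 0.9
tcp_pos: [0.523, -0.1225, 0.2928]
eef_rot: [179.4, -0.1, -89.8]
contact_force: [-0.2, 0.9, 0.3]
gripper_width: 0.0336
```

Call:
carry_out:
  plan:
    - [0, 0.003, -0.02, 0, 0, 0]
    - [0, 0.002, -0.015, 0, 0, 0]
    - [0, 0, -0.01, 0, 0, 0]
    - [-0.001, 0, -0.01, 0, 0, 0]
    - [-0.001, 0, -0.01, 0, 0, 0]
    - [-0.001, 0, -0.01, 0, 0, 0]

```text
time_s: 1.4
tcp_pos: [0.4993, -0.1205, 0.2202]
eef_rot: [177.7, -0.1, -90.1]
contact_force: [-23.3, 6.5, 19.7]
gripper_width: 0.0137
```

```bash
python3 - <<'E'
from plant import r
import cv2
s=r.get_state();print(s['tcp_pos'],s['contact_force'],s['gripper_width'])
a=r.capture("side")[:,:,::-1][100:280,255:435]; cv2.imwrite("pics/side1.png",cv2.resize(a,None,fx=3.3,fy=3.3,interpolation=2))
E
```

```text
[ 0.49927966 -0.12049046  0.22015683] [-23.34009545   6.49541031  19.7368149 ] 0.013738129203247233
```

View pics/side1.png

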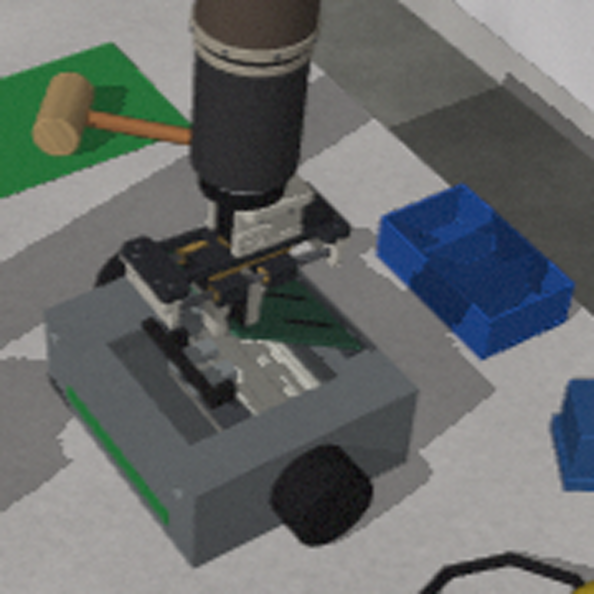

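Call:
carry_out:
  plan:
    - [0, 0, 0, 0, 0, 0]
    - [0, 0, 0, 0, 0, 0]
    - [0, 0, 0.01, 0, 0, 0]
  fingers: 0

```text
time_s: 1.7
tcp_pos: [0.493, -0.1202, 0.2253]
eef_rot: [177.0, -0.1, -90.1]
contact_force: [-0.0, 0.4, -0.7]
gripper_width: 0.0286
```

```bash
python3 - <<'E'
from plant import r
import cv2
s=r.get_state();print(s['tcp_pos'],s['contact_force'],s['gripper_width'])
a=r.capture("side")[:,:,::-1][100:280,255:435]; cv2.imwrite("pics/side2.png",cv2.resize(a,None,fx=3.3,fy=3.3,interpolation=2))
a=r.capture("wrist")[:,:,::-1]; cv2.imwrite("pics/wrist2.png",a)
E
```

```text
[ 0.49300764 -0.12023196  0.22529299] [-0.04006346  0.3913934  -0.73252455] 0.028582326736559707
```

View pics/side2.png

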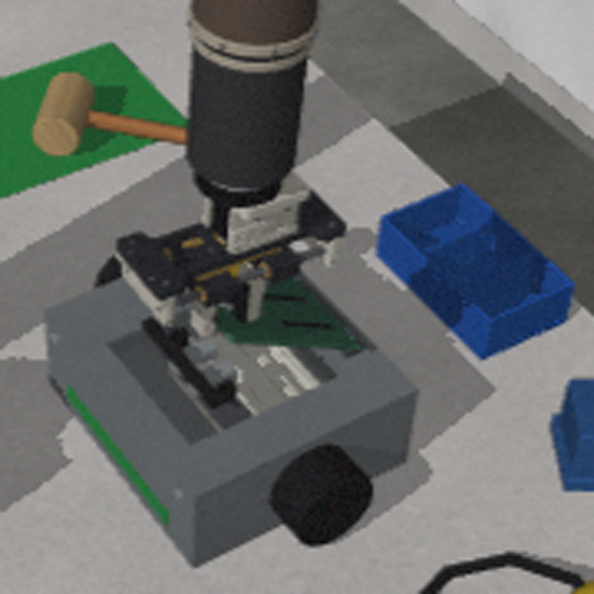

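View pics/wrist2.png

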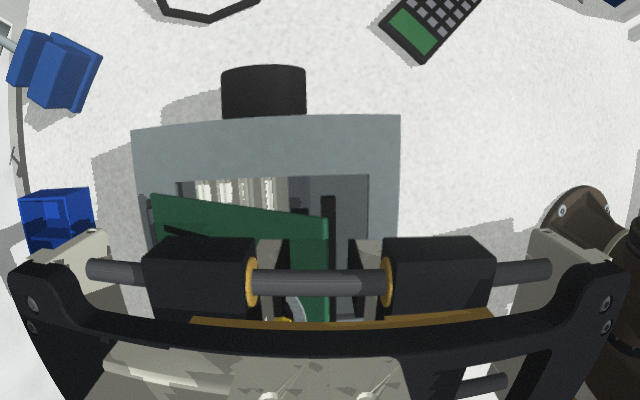

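Call:
carry_out:
  plan:
    - [0, 0, 0.025, 0, 0, 0]
    - [0, 0, 0.025, 0, 0, 0]
    - [0, 0, 0.02, 0, -0.05, 0]
    - [0, 0, 0, 0, 0, 0]

```text
time_s: 2.13
tcp_pos: [0.4982, -0.1205, 0.3018]
eef_rot: [-179.6, -0.2, -90.1]
contact_force: [0.9, 0.0, -0.3]
gripper_width: 0.0438
```

Call:
carry_out:
  plan:
    - [0.02, 0, 0, 0, 0, 0]
    - [0.02, 0, 0, 0, 0, 0]
    - [0, 0, 0, 0, 0, 0]
    - [0, 0, 0, 0, 0, 0]
    - [0, 0, 0, 0, 0, 0]
    - [0, 0, 0, 0, 0, 0]
  fingers: 1

```text
time_s: 2.63
tcp_pos: [0.5425, -0.1202, 0.3058]
eef_rot: [-179.0, -0.1, -90.0]
contact_force: [-0.9, -0.7, 0.1]
gripper_width: 0.0097
```

```bash
python3 - <<'E'
from plant import r
import cv2
s=r.get_state();print(s['tcp_pos'],s['eef_rot'],s['contact_force'],s['gripper_width'])
a=r.capture("side")[:,:,::-1][100:280,255:435]; cv2.imwrite("pics/side3.png",cv2.resize(a,None,fx=3.3,fy=3.3,interpolation=2))
a=r.capture("wrist")[:,:,::-1]; cv2.imwrite("pics/wrist3.png",a)
E
```

```text
[ 0.54248548 -0.12023264  0.30581018] [-1.79042508e+02 -1.33516546e-01 -9.00285863e+01] [-0.85787589 -0.6738988   0.08251035] 0.009665750324957995
```

View pics/side3.png

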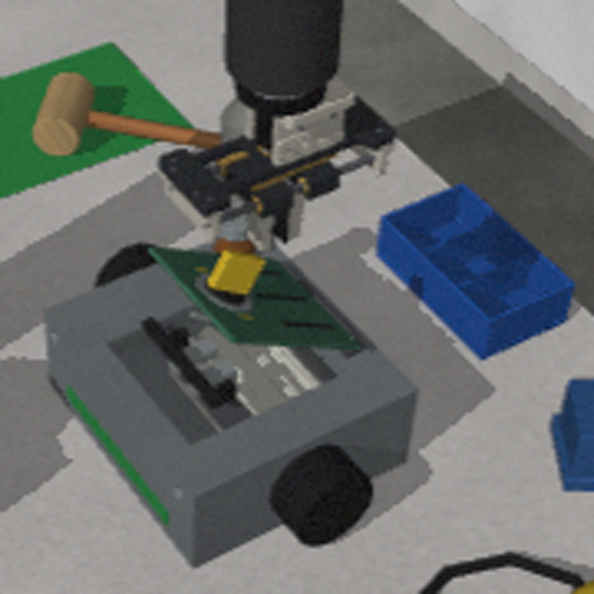

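View pics/wrist3.png

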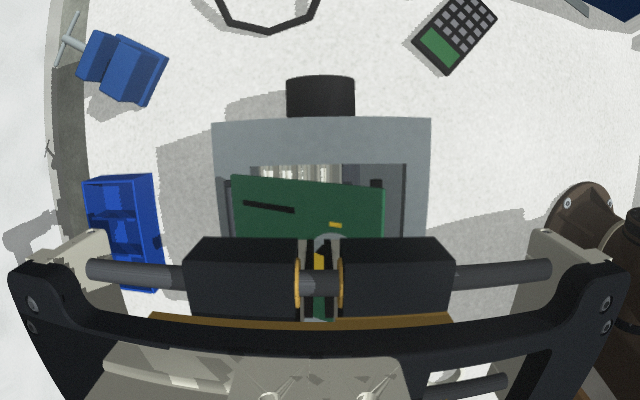

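```bash
python3 - <<'E'
from h import *
p=[.53818,-.05523,.0284]
for a in np.arange(.3,.7,.05):
    print(round(a,2),proj("side",W(p,[hatch(a,.185,-.075,.003),hatch(a,.185,.075,.003)])).round(1).tolist(),W(p,hatch(a,.15,-.052,.006)).round(3))
E
```

```text
0.3 [[319.7, 214.4], [294.4, 185.6]] [[ 0.503 -0.118  0.174]]
0.35 [[320.6, 212.0], [295.1, 183.3]] [[ 0.506 -0.118  0.181]]
0.4 [[321.7, 209.6], [296.0, 180.9]] [[ 0.509 -0.118  0.188]]
0.45 [[322.8, 207.2], [297.1, 178.6]] [[ 0.512 -0.118  0.195]]
0.5 [[324.1, 204.7], [298.2, 176.2]] [[ 0.516 -0.118  0.201]]
0.55 [[325.5, 202.3], [299.4, 173.8]] [[ 0.52  -0.118  0.208]]
0.6 [[327.0, 199.8], [300.8, 171.5]] [[ 0.525 -0.118  0.214]]
0.65 [[328.6, 197.4], [302.3, 169.1]] [[ 0.529 -0.118  0.22 ]]
```

Call:
carry_out:
  plan:
    - [-0.012, 0, 0, 0, -0.01, 0]
    - [-0.008, 0, -0.02, 0, 0, 0]
    - [0, 0, -0.02, 0, 0, 0]
    - [0, 0, -0.015, 0, 0, 0]
    - [0, 0, -0.006, 0, 0, 0]
    - [0, 0, -0.005, 0, 0, 0]

```text
time_s: 3.23
tcp_pos: [0.5207, -0.1205, 0.2402]
eef_rot: [-178.1, -0.1, -90.0]
contact_force: [0.1, -0.3, -0.4]
gripper_width: 0.0003
```

Call:
carry_out:
  plan:
    - [0, 0, -0.008, 0, 0.03, 0]
    - [0, 0, -0.008, 0, 0, 0]
    - [0, 0, -0.008, 0, 0, 0]
    - [0, 0, -0.008, 0, 0, 0]
    - [0, 0, -0.008, 0, 0, 0]
    - [0, 0, -0.008, 0, 0, 0]

```text
time_s: 3.73
tcp_pos: [0.5226, -0.1206, 0.1903]
eef_rot: [-179.8, -0.2, -90.0]
contact_force: [-0.5, 0.2, 0.6]
gripper_width: 0.0005
```

Call:
carry_out:
  plan:
    - [-0.001, 0, -0.006, 0, 0, 0]
    - [-0.001, 0, -0.006, 0, 0, 0]
    - [-0.001, 0, -0.006, 0, 0, 0]
    - [-0.001, 0, -0.006, 0, 0, 0]

```text
time_s: 4.07
tcp_pos: [0.5179, -0.1206, 0.1628]
eef_rot: [-179.9, -0.2, -90.0]
contact_force: [-0.2, -0.0, -0.0]
gripper_width: 0.0007
```

```bash
python3 - <<'E'
from plant import r
import cv2
s=r.get_state();print(s['tcp_pos'],s['eef_rot'],s['contact_force'],s['gripper_width'])
a=r.capture("side")[:,:,::-1][100:280,255:435]; cv2.imwrite("pics/side4.png",cv2.resize(a,None,fx=3.3,fy=3.3,interpolation=2))
E
```

```text
[ 0.51785063 -0.12060205  0.16283326] [-1.79893554e+02 -1.59268900e-01 -8.99857332e+01] [-0.24102305 -0.02415915 -0.02233324] 0.0007344123595524532
```

View pics/side4.png

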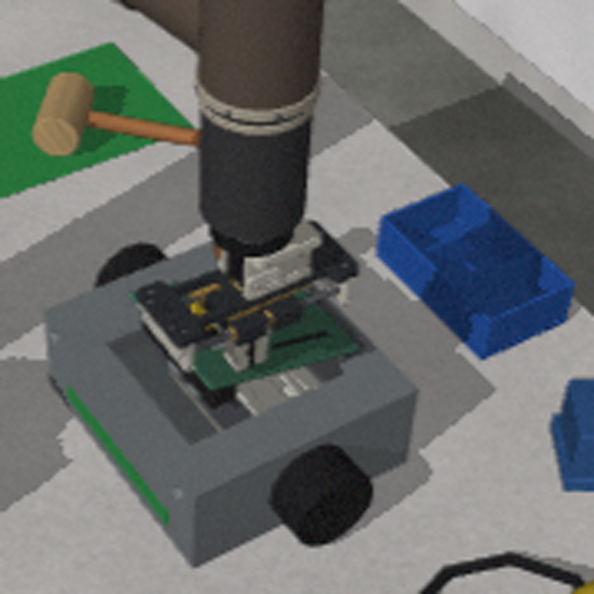

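Call:
carry_out:
  plan:
    - [-0.001, 0, -0.005, 0, 0, 0]
    - [-0.001, 0, -0.004, 0, 0, 0]
    - [-0.001, 0, -0.004, 0, 0, 0]

```text
time_s: 4.37
tcp_pos: [0.5141, -0.1206, 0.1479]
eef_rot: [-179.9, -0.2, -90.0]
contact_force: [0.2, -0.2, -0.4]
gripper_width: 0.0005
```

Call:
carry_out:
  plan:
    - [0, 0, -0.003, 0, 0, 0]
    - [0, 0, -0.002, 0, 0, 0]

```text
time_s: 4.53
tcp_pos: [0.5137, -0.1205, 0.1422]
eef_rot: [-179.9, -0.1, -90.0]
contact_force: [0.1, -0.1, 0.6]
gripper_width: 0.0006
```

Call:
carry_out:
  plan:
    - [0, 0, -0.002, 0, 0, 0]
    - [0, 0, 0, 0, 0, 0]

```text
time_s: 4.7
tcp_pos: [0.5136, -0.1206, 0.1402]
eef_rot: [-180.0, -0.2, -90.0]
contact_force: [-0.4, -0.0, 1.6]
gripper_width: 0.0003
```

```bash
python3 - <<'E'
from plant import r
import cv2
s=r.get_state();print(s['tcp_pos'],s['eef_rot'],s['contact_force'],s['gripper_width'])
a=r.capture("side")[:,:,::-1][100:280,255:435]; cv2.imwrite("pics/side5.png",cv2.resize(a,None,fx=3.3,fy=3.3,interpolation=2))
E
```

```text
[ 0.51362688 -0.12058796  0.14018184] [-1.79959892e+02 -1.60825282e-01 -8.99812282e+01] [-0.36600281 -0.01026395  1.5897538 ] 0.0003176859384892675
```

View pics/side5.png

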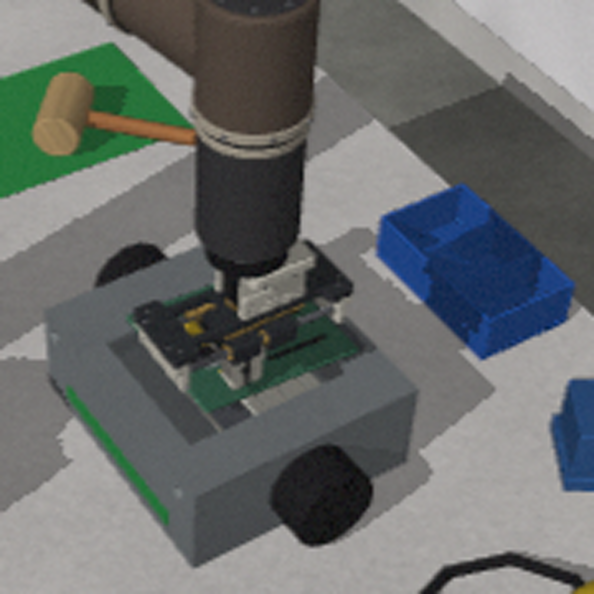

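Call:
carry_out:
  plan:
    - [0, 0, -0.002, 0, 0, 0]
    - [0, 0, 0, 0, 0, 0]

```text
time_s: 4.92
tcp_pos: [0.5136, -0.1206, 0.1389]
eef_rot: [-179.9, -0.2, -90.0]
contact_force: [-1.3, 0.3, 1.4]
gripper_width: 0.0005
```

Call:
carry_out:
  plan:
    - [0, 0, -0.002, 0, 0, 0]
    - [0, 0, -0.001, 0, 0, 0]

```text
time_s: 5.08
tcp_pos: [0.5136, -0.1207, 0.1367]
eef_rot: [-179.9, -0.2, -90.0]
contact_force: [-2.7, 1.6, 7.0]
gripper_width: 0.0006
```

Call:
carry_out:
  plan:
    - [0, 0, 0.02, 0, 0, 0]
    - [0, 0, 0.03, 0, 0, 0]
    - [0, 0, 0.03, 0, 0, 0]
    - [0, 0.01, 0.02, 0, 0, 0.12]
    - [0, 0.01, 0, 0, 0, 0.12]
    - [0, 0.01, 0, 0, 0, 0.12]
    - [0, 0.01, 0, 0, 0, 0.12]
    - [0, 0.01, 0, 0, 0, 0.12]
    - [0, 0, 0, 0, 0, 0.12]
    - [0, 0, 0, 0, 0, 0.12]
    - [0, 0, 0, 0, 0, 0.12]
    - [0, 0, 0, 0, 0, 0.12]
  fingers: -0.2

```text
time_s: 6.08
tcp_pos: [0.515, -0.0678, 0.2411]
eef_rot: [-179.6, -0.5, -25.9]
contact_force: [-0.4, 0.8, -0.0]
gripper_width: 0.0524
```

Call:
carry_out:
  plan:
    - [0, 0, 0, 0, 0, 0.12]
    - [0, 0, 0, 0, 0, 0.12]
    - [0, 0, 0, 0, 0, 0.1]
    - [0, 0, 0, 0, 0, 0]

```text
time_s: 6.42
tcp_pos: [0.5158, -0.0673, 0.2407]
eef_rot: [-179.6, -0.6, -5.3]
contact_force: [-0.4, -0.3, -0.3]
gripper_width: 0.0525
```

```bash
python3 - <<'E'
from plant import r
import cv2
s=r.get_state();print(s['tcp_pos'],s['eef_rot'],s['contact_force'],s['gripper_width'],s['joints'])
a=r.capture("wrist")[:,:,::-1]; cv2.imwrite("pics/wrist6.png",a)
a=r.capture("side")[:,:,::-1][100:280,255:435]; cv2.imwrite("pics/side6.png",cv2.resize(a,None,fx=3.3,fy=3.3,interpolation=2))
E
```

```text
[ 0.51578202 -0.06733542  0.24067367] [-179.58139182   -0.584573     -5.25289277] [-0.36895342 -0.2564852  -0.29243592] 0.05252822076788907 [ 14.04165047   4.96085866 -17.72252763  -0.21999726 -66.62671473
  70.79365383]
```

View pics/wrist6.png

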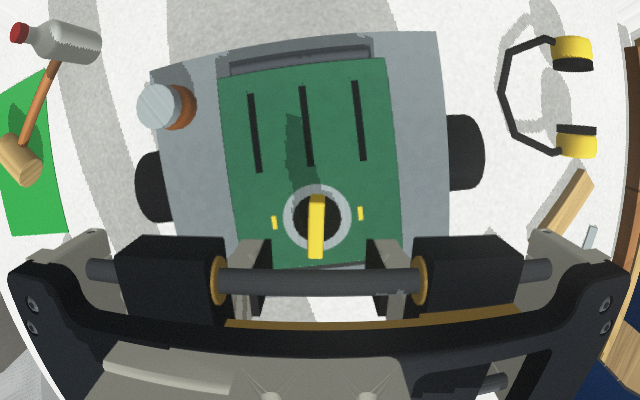

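View pics/side6.png

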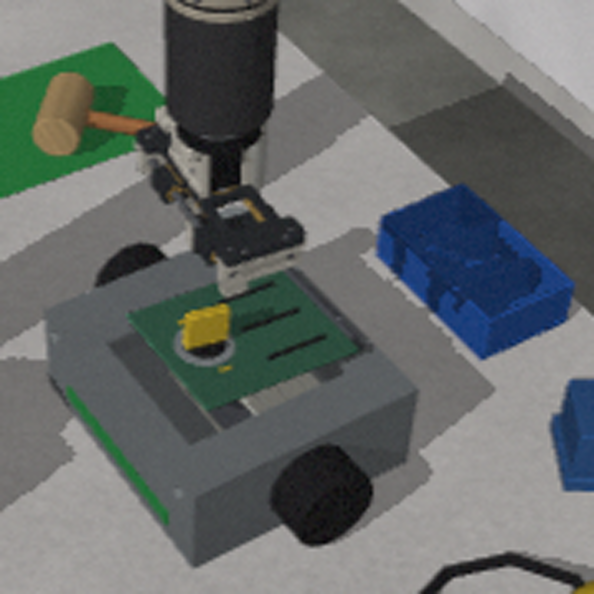

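```bash
python3 - <<'E'
import cv2
a=cv2.imread("pics/wrist6.png")[170:275,255:385]; cv2.imwrite("pics/w6c.png",cv2.resize(a,None,fx=6,fy=5.5 if 0 else 5.7,interpolation=2) if 0 else cv2.resize(a,None,fx=5,fy=5,interpolation=2))
from h import *
tcp=np.array([.51578,-.06734,.24067]);e=[-179.581,-.5846,-5.253]
p=[.53818,-.05523,.0284]
for w in(.05,.09,.13,.17):
    P=[]
    for d in(-.022,.022):
      for t in(-.006,.006):
        # along blade: u decreasing(+x) ; clockwise by w
        x=d*np.cos(w)+t*np.sin(w); y=-d*np.sin(w)+t*np.cos(w)
        P.append(hatch(.08,.14-x,y,.006+.045))
    print(w,proj("wrist",W(p,P),tcp,e).round(1).tolist())
print(proj("wrist",W(p,[hatch(.08,.185,.075,.006),hatch(.08,.185,-.075,.006),hatch(.08,.005,.075,.006),hatch(.08,.005,-.075,.006)]),tcp,e))
E
```

```text
0.05 [[329.0, 260.2], [313.0, 261.1], [325.3, 202.6], [308.6, 203.7]]
0.09 [[327.8, 260.5], [311.8, 260.9], [326.5, 202.9], [309.8, 203.3]]
0.13 [[326.6, 260.8], [310.7, 260.6], [327.8, 203.2], [311.0, 203.0]]
0.17 [[325.4, 261.1], [309.5, 260.2], [329.0, 203.6], [312.3, 202.7]]
[[246.21579432 273.30416668]
 [406.10530204 256.31669419]
 [217.56553206  79.00648858]
 [387.42101497  56.828745  ]]
```

View pics/w6c.png

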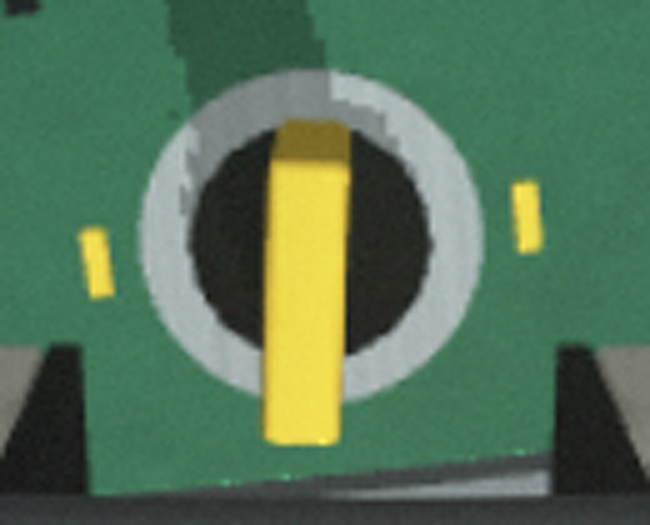

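Call:
carry_out:
  plan:
    - [-0.008, 0.003, 0, -0.007, 0.01, -0.028]
    - [0, 0, -0.02, 0, 0, 0]
    - [0, 0, -0.02, 0, 0, 0]

```text
time_s: 6.77
tcp_pos: [0.5104, -0.0642, 0.2038]
eef_rot: [-180.0, -0.5, -8.1]
contact_force: [-0.2, -0.2, -0.2]
gripper_width: 0.0523
```

```bash
python3 - <<'E'
from plant import r
import cv2
s=r.get_state();print(s['tcp_pos'],s['eef_rot'],s['contact_force'],s['gripper_width'],s['joints'])
a=r.capture("wrist")[:,:,::-1]; cv2.imwrite("pics/wrist7.png",a)
E
```

```text
[ 0.51037058 -0.06418128  0.20376578] [-179.96050693   -0.50753744   -8.06875219] [-0.17627544 -0.24550224 -0.19902298] 0.05229876575143336 [ 14.85277031   6.02070186 -21.72555804   0.18306674 -61.77101736
  66.99274189]
```

View pics/wrist7.png

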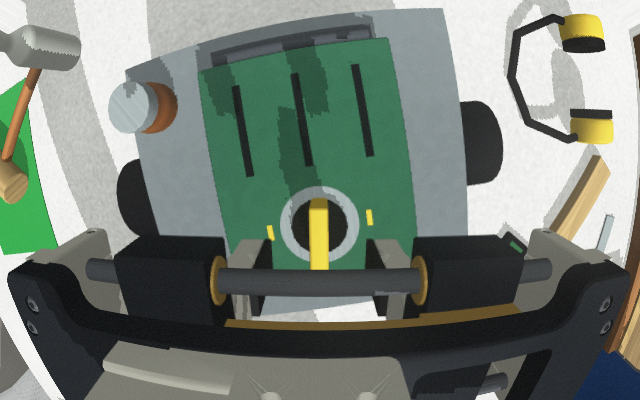

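Call:
carry_out:
  plan:
    - [-0.002, 0, -0.015, 0, 0.008, 0.01]
    - [0, 0, -0.012, 0, 0, 0]
    - [0, 0, -0.01, 0, 0, 0]
    - [0, 0, -0.005, 0, 0, 0]
    - [0, 0, -0.001, 0, 0, 0]

```text
time_s: 7.23
tcp_pos: [0.5063, -0.0645, 0.1554]
eef_rot: [179.9, 0.3, -8.2]
contact_force: [0.2, 0.3, 0.0]
gripper_width: 0.0525
```

Close on the blade.

Call:
carry_out:
  plan:
    - [0, 0, 0.0005, 0, 0, 0]
    - [0, 0, 0, 0, 0, 0]
    - [0, 0, 0, 0, 0, 0]
    - [0, 0, 0, 0, 0, 0]
    - [0, 0, 0, 0, 0, 0]
    - [0, 0, 0, 0, 0, 0]
  fingers: 1
  force: 40

```text
time_s: 7.73
tcp_pos: [0.508, -0.0644, 0.1586]
eef_rot: [179.9, 0.1, -8.3]
contact_force: [0.4, 0.0, -0.0]
gripper_width: 0.0182
```

Call:
carry_out:
  plan:
    - [0, 0, -0.002, 0, 0, 0]
    - [0, 0, 0, 0, 0, 0]
    - [0, 0, 0, 0, 0, 0]

```text
time_s: 7.98
tcp_pos: [0.5083, -0.0644, 0.1573]
eef_rot: [179.9, 0.0, -8.3]
contact_force: [-0.8, -0.1, 2.0]
gripper_width: 0.0116
```

Call:
carry_out:
  plan:
    - [0, 0, -0.001, 0, 0, 0]
    - [0, 0, -0.001, 0, 0, 0]

```text
time_s: 8.15
tcp_pos: [0.5081, -0.0644, 0.1561]
eef_rot: [179.9, 0.0, -8.3]
contact_force: [-3.5, 1.5, 7.7]
gripper_width: 0.0116
```

Call:
carry_out:
  plan:
    - [0, 0, -0.001, 0, 0, 0]
    - [0, 0, -0.001, 0, 0, 0]

```text
time_s: 8.32
tcp_pos: [0.508, -0.0644, 0.1553]
eef_rot: [179.9, -0.0, -8.2]
contact_force: [-4.9, 1.7, 9.7]
gripper_width: 0.0121
```

Call:
carry_out:
  plan:
    - [0, 0, -0.001, 0, 0, 0]
    - [0, 0, -0.001, 0, 0, 0]

```text
time_s: 8.48
tcp_pos: [0.5079, -0.0644, 0.1548]
eef_rot: [179.9, -0.1, -8.2]
contact_force: [-6.3, 2.9, 9.7]
gripper_width: 0.0116
```

Call:
carry_out:
  plan:
    - [-0.001, 0.0003, -0.0015, 0, -0.01, 0]
    - [-0.0005, 0.0003, -0.0015, 0, -0.01, 0]

```text
time_s: 8.65
tcp_pos: [0.5076, -0.0643, 0.1537]
eef_rot: [180.0, -1.3, -8.1]
contact_force: [-3.5, -1.2, 6.9]
gripper_width: 0.0114
```

Call:
carry_out:
  plan:
    - [-0.0005, 0.0002, -0.0015, 0, -0.008, 0]
    - [-0.0005, 0.0002, -0.0015, 0, -0.008, 0]

```text
time_s: 8.82
tcp_pos: [0.5072, -0.0644, 0.1521]
eef_rot: [-179.9, -2.4, -8.1]
contact_force: [-1.3, 0.4, 6.2]
gripper_width: 0.0118
```

Call:
carry_out:
  plan:
    - [-0.0005, 0, -0.0015, 0, -0.007, 0]
    - [-0.0005, 0, -0.0015, 0, -0.007, 0]

```text
time_s: 8.98
tcp_pos: [0.5068, -0.0644, 0.1503]
eef_rot: [-179.8, -3.4, -8.1]
contact_force: [-1.7, 1.8, 5.6]
gripper_width: 0.0114
```

Call:
carry_out:
  plan:
    - [-0.0005, 0, -0.0015, 0, -0.007, 0]
    - [-0.0005, 0, -0.001, 0, -0.005, 0]

```text
time_s: 9.15
tcp_pos: [0.5065, -0.0644, 0.1489]
eef_rot: [-179.7, -4.2, -8.1]
contact_force: [-0.4, 1.0, 5.9]
gripper_width: 0.0115
```

Call:
carry_out:
  plan:
    - [-0.0005, 0, -0.0015, 0, -0.005, 0]
    - [-0.0003, 0, -0.001, 0, -0.004, 0]

```text
time_s: 9.32
tcp_pos: [0.5063, -0.0644, 0.1475]
eef_rot: [-179.6, -4.8, -8.0]
contact_force: [-1.8, 1.5, 5.7]
gripper_width: 0.012
```

```bash
python3 - <<'E'
from plant import r
import cv2
s=r.get_state();print(s['tcp_pos'],s['eef_rot'],s['contact_force'],s['moment'],s['gripper_width'])
a=r.capture("side")[:,:,::-1][130:250,265:385]; cv2.imwrite("pics/side8.png",cv2.resize(a,None,fx=5,fy=5,interpolation=2))
a=r.capture("wrist")[:,:,::-1]; cv2.imwrite("pics/wrist8.png",a)
E
```

```text
[ 0.5062956  -0.06439469  0.14750037] [-179.60424448   -4.82591085   -8.04009351] [-1.80833627  1.49939165  5.70707283] [0.13222609 1.20485544 0.03926639] 0.01201480673047874
```

View pics/side8.png

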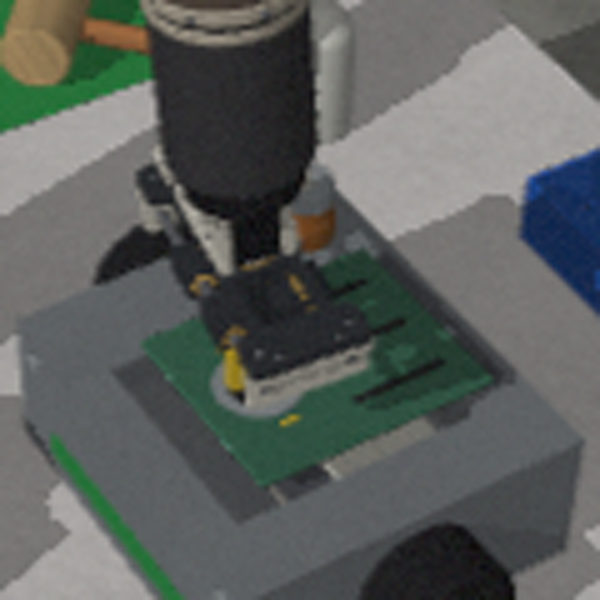

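View pics/wrist8.png

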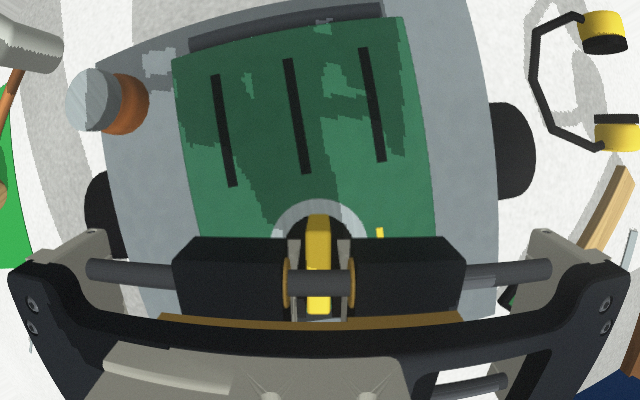

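Call:
carry_out:
  plan:
    - [0, 0, -0.001, 0, 0.015, 0]
    - [0, 0, -0.001, 0, 0.01, 0]

```text
time_s: 9.58
tcp_pos: [0.5065, -0.0644, 0.147]
eef_rot: [-179.8, -3.4, -8.0]
contact_force: [-6.3, 2.2, 13.1]
gripper_width: 0.0119
```

```bash
cat > st.py <<'E'
from plant import r
import numpy as np
np.set_printoptions(precision=4,suppress=True)
s=r.get_state();print(s['time_s'],s['tcp_pos'],s['eef_rot'],s['contact_force'],s['moment'],s['gripper_width'])
E
python3 st.py
```

```text
9.5833 [ 0.5065 -0.0644  0.147 ] [-179.8019   -3.4482   -7.9764] [-6.3405  2.1505 13.119 ] [ 0.5288  2.0179 -0.0072] 0.011911446648423541
```

Call:
carry_out:
  plan:
    - [-0.0005, 0, 0, 0, 0.005, 0]
    - [-0.0003, 0, 0, 0, 0, 0]

```text
time_s: 9.75
tcp_pos: [0.5066, -0.0644, 0.1483]
eef_rot: [-179.9, -3.2, -7.9]
contact_force: [-3.8, 0.7, 6.1]
gripper_width: 0.0119
```

```bash
cat >> st.py <<'E'
F=s['contact_force'];M=s['moment']
for L in(.2,.25): 
    m=M[1]+L*F[0]; print("L",L,"Mtcp",m,"Heq",(m+.023*F[0]+.14*F[2])/.14)
E
python3 st.py
```

```text
9.75 [ 0.5066 -0.0644  0.1483] [-179.8522   -3.1563   -7.9467] [-3.8188  0.6781  6.1455] [ 0.0591  1.0462 -0.0404] 0.011910029509298977
L 0.2 Mtcp 0.28245872841515196 Heq 7.535667559929629
L 0.25 Mtcp 0.09152101141798796 Heq 6.171826724235601
```

Call:
carry_out:
  plan:
    - [-0.0007, 0, -0.001, 0, 0, 0]
    - [-0.0005, 0, -0.001, 0, 0, 0]

```text
time_s: 9.92
tcp_pos: [0.5066, -0.0644, 0.1482]
eef_rot: [-179.9, -3.2, -7.9]
contact_force: [-3.7, 1.7, 10.9]
gripper_width: 0.0119
```

```bash
python3 st.py
```

```text
9.9167 [ 0.5066 -0.0644  0.1482] [-179.8509   -3.2452   -7.9167] [-3.6583  1.7209 10.9439] [0.3803 1.5713 0.0301] 0.011946242416909586
L 0.2 Mtcp 0.8396717762049272 Heq 16.340555665173092
L 0.25 Mtcp 0.6567549198183595 Heq 15.03400669098332
```

Call:
carry_out:
  plan:
    - [-0.0007, 0, -0.001, 0, 0, 0]
    - [-0.0005, 0, -0.001, 0, 0, 0]

```text
time_s: 10.08
tcp_pos: [0.5066, -0.0644, 0.1481]
eef_rot: [-179.8, -3.4, -7.9]
contact_force: [-3.6, 1.9, 11.2]
gripper_width: 0.0115
```

```bash
python3 st.py
```

```text
10.0833 [ 0.5066 -0.0644  0.1481] [-179.8448   -3.3506   -7.881 ] [-3.6038  1.9181 11.2463] [ 0.2608  1.4136 -0.0082] 0.011540119636198535
L 0.2 Mtcp 0.6928687180605145 Heq 15.603298258518823
L 0.25 Mtcp 0.5126779905287777 Heq 14.316221633292129
```

Call:
carry_out:
  plan:
    - [-0.0006, 0, -0.0014, 0, 0.003, 0]
    - [-0.0006, 0, -0.0014, 0, 0.003, 0]

```text
time_s: 10.25
tcp_pos: [0.5065, -0.0644, 0.1476]
eef_rot: [-179.9, -3.1, -7.8]
contact_force: [-4.5, 2.5, 13.5]
gripper_width: 0.0119
```

```bash
python3 st.py
```

```text
10.25 [ 0.5065 -0.0644  0.1476] [-179.8814   -3.1355   -7.8376] [-4.5015  2.5469 13.5322] [0.2641 1.443  0.0252] 0.011904972668682533
L 0.2 Mtcp 0.542674986617538 Heq 16.66895594444437
L 0.25 Mtcp 0.3176009969824565 Heq 15.061284589908073
```

Call:
carry_out:
  plan:
    - [-0.0006, 0, -0.0014, 0, 0.003, 0]
    - [-0.0006, 0, -0.0014, 0, 0.003, 0]
    - [-0.0006, 0, -0.0014, 0, 0.003, 0]

```text
time_s: 10.5
tcp_pos: [0.5065, -0.0644, 0.1473]
eef_rot: [-179.9, -2.8, -7.8]
contact_force: [-6.3, 2.1, 15.2]
gripper_width: 0.012
```

```bash
python3 st.py
```

```text
10.5 [ 0.5065 -0.0644  0.1473] [-179.9375   -2.8172   -7.7607] [-6.2715  2.1143 15.1906] [0.3998 1.668  0.0088] 0.01201109689752817
L 0.2 Mtcp 0.4137240214950837 Heq 17.115428250278313
L 0.25 Mtcp 0.10014975648810265 Heq 14.875612071657017
```

Call:
carry_out:
  plan:
    - [-0.0008, 0, -0.0016, 0, 0, 0]
    - [-0.0008, 0, -0.0016, 0, 0, 0]
    - [-0.0008, 0, -0.0016, 0, 0, 0]
    - [-0.0008, 0, -0.0016, 0, 0, 0]

```text
time_s: 10.83
tcp_pos: [0.5063, -0.0644, 0.1466]
eef_rot: [-179.9, -3.2, -7.7]
contact_force: [-5.3, 1.3, 14.2]
gripper_width: 0.0116
```

```bash
python3 st.py
```

```text
10.8333 [ 0.5063 -0.0644  0.1466] [-179.9077   -3.1646   -7.6508] [-5.3027  1.2672 14.1714] [ 0.3617  1.5029 -0.0108] 0.011595142502219716
L 0.2 Mtcp 0.44235849674279315 Heq 16.459913407093893
L 0.25 Mtcp 0.17722147783707043 Heq 14.566077557767303
```

Call:
carry_out:
  plan:
    - [-0.0008, 0, -0.0016, 0, 0, 0]
    - [-0.0008, 0, -0.0016, 0, 0, 0]
    - [-0.0008, 0, -0.0016, 0, 0, 0]
    - [-0.0008, 0, -0.0016, 0, 0, 0]
    - [-0.0008, 0, -0.0016, 0, 0, 0]
    - [-0.0008, 0, -0.0016, 0, 0, 0]
  force: 55

```text
time_s: 11.33
tcp_pos: [0.5062, -0.0644, 0.1457]
eef_rot: [-179.8, -3.7, -7.5]
contact_force: [-5.4, 1.5, 13.5]
gripper_width: 0.0112
```

```bash
python3 st.py; python3 - <<'E'
from plant import r
import cv2
a=r.capture("side")[:,:,::-1][130:250,265:385]; cv2.imwrite("pics/side9.png",cv2.resize(a,None,fx=5,fy=5,interpolation=2))
a=r.capture("wrist")[:,:,::-1][170:330,220:420]; cv2.imwrite("pics/wrist9.png",cv2.resize(a,None,fx=3.5,fy=3.5,interpolation=2))
E
```

```text
11.3333 [ 0.5062 -0.0644  0.1457] [-179.8498   -3.7436   -7.4994] [-5.4337  1.4564 13.5402] [ 0.3157  1.5905 -0.022 ] 0.011168647714025074
L 0.2 Mtcp 0.5037111952503812 Heq 16.245452510854115
L 0.25 Mtcp 0.23202405731355635 Heq 14.304830097019654
```

View pics/side9.png

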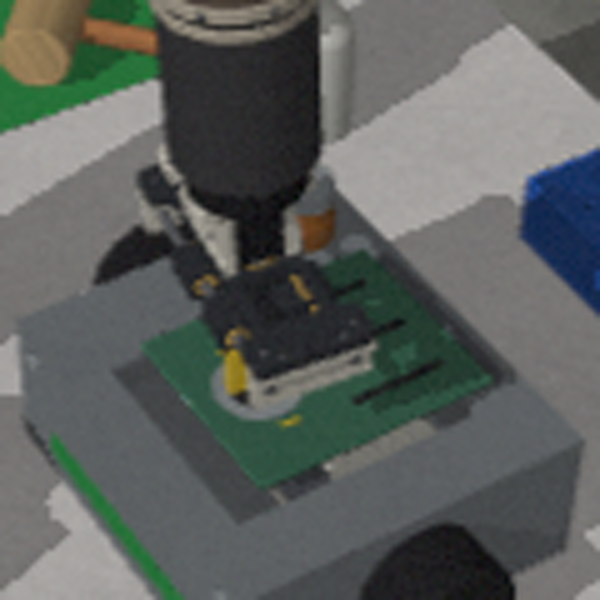

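View pics/wrist9.png

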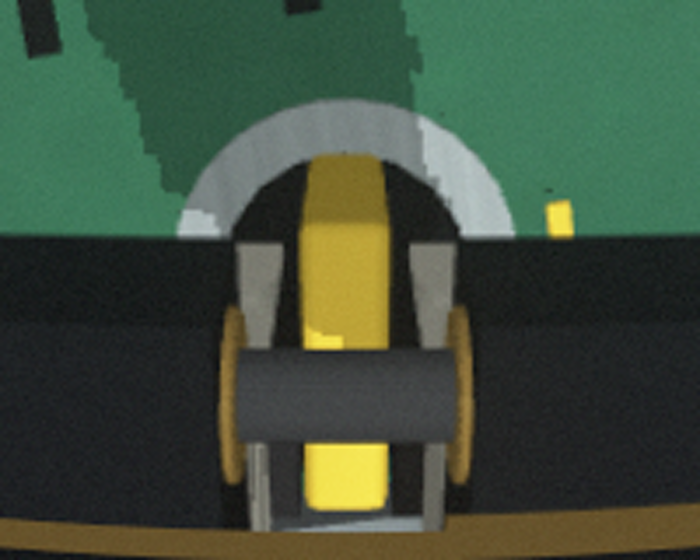

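```bash
python3 - <<'E'
from h import *
import cv2
p=[.53818,-.05523,.0284]
for a in (-.03,-.015,0,.015,.03,.05,.08):
    print(a,proj("side",W(p,[hatch(a,.185,-.075,.006),hatch(a,.185,.075,.006),hatch(a,.005,-.075,.006)])).round(1).tolist(), W(p,hatch(a,.14,0,.038))[0].round(4))
# image shift between side8 and side9 crops on plate free region
A=cv2.imread("pics/side8.png",0).astype(np.float32);B=cv2.imread("pics/side9.png",0).astype(np.float32)
for (y0,y1,x0,x1) in [(330,520,130,240),(400,500,190,300),(400,560,10,110)]:
    print(np.array(cv2.phaseCorrelate(A[y0:y1,x0:x1].copy(),B[y0:y1,x0:x1].copy())[0])/5)
E
```

```text
-0.03 [[316.9, 228.1], [292.2, 199.2], [363.4, 205.0]] [ 0.5024 -0.0663  0.1578]
-0.015 [[316.9, 227.5], [292.2, 198.6], [363.4, 205.0]] [ 0.5029 -0.0662  0.1599]
0 [[316.9, 226.9], [292.2, 198.0], [363.4, 205.0]] [ 0.5035 -0.0662  0.162 ]
0.015 [[317.0, 226.2], [292.2, 197.4], [363.4, 205.0]] [ 0.5041 -0.0662  0.1641]
0.03 [[317.0, 225.6], [292.3, 196.8], [363.5, 204.9]] [ 0.5047 -0.0662  0.1662]
0.05 [[317.1, 224.8], [292.3, 195.9], [363.5, 204.9]] [ 0.5056 -0.0662  0.1689]
0.08 [[317.3, 223.5], [292.4, 194.7], [363.6, 204.8]] [ 0.507  -0.0661  0.1731]
[0.0273623  0.03169268]
[0.0320298  0.07473374]
[0.00588328 0.00680316]
```

Call:
carry_out:
  plan:
    - [-0.0008, 0, -0.0014, 0, 0, -0.04]
    - [-0.0008, 0, -0.0014, 0, 0, -0.04]
    - [-0.0008, 0, -0.0014, 0, 0, -0.04]

```text
time_s: 11.68
tcp_pos: [0.5061, -0.0644, 0.1457]
eef_rot: [-179.8, -4.0, -14.5]
contact_force: [-4.7, 2.2, 12.8]
gripper_width: 0.012
```

```bash
python3 st.py
```

```text
11.6833 [ 0.5061 -0.0644  0.1457] [-179.8008   -4.0181  -14.4728] [-4.7191  2.1574 12.7641] [0.2616 1.4544 0.035 ] 0.011968320800819878
L 0.2 Mtcp 0.5105380971642297 Heq 15.635472738236427
L 0.25 Mtcp 0.27458093629946934 Heq 13.950064446345284
```

Call:
carry_out:
  plan:
    - [-0.0008, 0, -0.0015, 0, 0, -0.04]
    - [-0.0008, 0, -0.0015, 0, 0, -0.04]
    - [-0.0008, 0, -0.0015, 0, 0, -0.04]

```text
time_s: 11.93
tcp_pos: [0.506, -0.0645, 0.1453]
eef_rot: [-179.7, -4.3, -21.6]
contact_force: [-5.4, 1.7, 15.6]
gripper_width: 0.0115
```

```bash
python3 st.py
```

```text
11.9333 [ 0.506  -0.0645  0.1453] [-179.7372   -4.2814  -21.6087] [-5.4233  1.7182 15.5603] [0.3641 1.8122 0.0579] 0.011543896828300102
L 0.2 Mtcp 0.727524657363162 Heq 19.86589596689536
L 0.25 Mtcp 0.4563600756688859 Heq 17.92900609765053
```

Call:
carry_out:
  plan:
    - [-0.0007, 0, -0.0012, 0, 0.003, -0.06]
    - [-0.0007, 0, -0.0012, 0, 0.003, -0.06]
    - [-0.0007, 0, -0.0012, 0, 0.003, -0.06]

```text
time_s: 12.18
tcp_pos: [0.506, -0.0645, 0.1453]
eef_rot: [-179.9, -4.0, -32.3]
contact_force: [-4.4, 0.8, 11.4]
gripper_width: 0.0115
```

```bash
python3 st.py
```

```text
12.1833 [ 0.506  -0.0645  0.1453] [-179.8733   -4.0457  -32.2727] [-4.3899  0.7575 11.4246] [0.165  1.3038 0.0309] 0.011524214047445736
L 0.2 Mtcp 0.4258394083125613 Heq 13.7451212761251
L 0.25 Mtcp 0.20634323245949915 Heq 12.177291448603228
```

Call:
carry_out:
  plan:
    - [-0.0007, 0, -0.0014, 0, 0, -0.06]
    - [-0.0007, 0, -0.0014, 0, 0, -0.06]
    - [-0.0007, 0, -0.0014, 0, 0, -0.06]
    - [-0.0007, 0, -0.0014, 0, 0, -0.06]

```text
time_s: 12.52
tcp_pos: [0.506, -0.0646, 0.1453]
eef_rot: [-179.7, -4.3, -46.6]
contact_force: [-4.7, 1.5, 14.8]
gripper_width: 0.0119
```

```bash
python3 st.py
```

```text
12.5167 [ 0.506  -0.0646  0.1453] [-179.7348   -4.2994  -46.6166] [-4.7413  1.5019 14.7706] [0.3669 1.7154 0.0137] 0.01192464566426227
L 0.2 Mtcp 0.7671218949469061 Heq 19.47109949786618
L 0.25 Mtcp 0.5300572146652736 Heq 17.777780352997375
```

Call:
carry_out:
  plan:
    - [-0.0007, 0, -0.0012, 0, 0.001, -0.06]
    - [-0.0007, 0, -0.0012, 0, 0.001, -0.06]
    - [-0.0007, 0, -0.0012, 0, 0.001, -0.06]
    - [-0.0007, 0, -0.0012, 0, 0.001, -0.06]

```text
time_s: 12.85
tcp_pos: [0.5059, -0.0646, 0.1453]
eef_rot: [-179.7, -4.4, -61.0]
contact_force: [-3.5, 0.8, 11.9]
gripper_width: 0.0115
```

```bash
python3 st.py
```

```text
12.85 [ 0.5059 -0.0646  0.1453] [-179.7132   -4.3753  -60.9555] [-3.5386  0.8478 11.9362] [0.3568 1.3884 0.008 ] 0.011538069863010153
L 0.2 Mtcp 0.6807133979840938 Heq 16.217110246728208
L 0.25 Mtcp 0.5037851824979628 Heq 14.953337278970126
```

Call:
carry_out:
  plan:
    - [-0.0007, 0, -0.0012, 0, 0.001, -0.06]
    - [-0.0007, 0, -0.0012, 0, 0.001, -0.06]
    - [-0.0007, 0, -0.0012, 0, 0.001, -0.06]

```text
time_s: 13.1
tcp_pos: [0.5058, -0.0646, 0.1453]
eef_rot: [-179.7, -4.4, -71.7]
contact_force: [-3.8, 1.3, 11.9]
gripper_width: 0.0118
```

```bash
python3 st.py
```

```text
13.1 [ 0.5058 -0.0646  0.1453] [-179.7105   -4.4225  -71.7079] [-3.8426  1.3334 11.8774] [ 0.3485  1.3182 -0.0773] 0.01178569833826902
L 0.2 Mtcp 0.5496697861804098 Heq 15.172367759489287
L 0.25 Mtcp 0.35754148551269394 Heq 13.800022754719887
```

Call:
carry_out:
  plan:
    - [-0.0006, 0, -0.0012, 0, 0.001, -0.05]
    - [-0.0006, 0, -0.0012, 0, 0.001, -0.05]
    - [-0.0006, 0, -0.0012, 0, 0.001, -0.05]
    - [-0.0006, 0, -0.0012, 0, 0.001, -0.05]

```text
time_s: 13.43
tcp_pos: [0.5057, -0.0647, 0.1453]
eef_rot: [-179.7, -4.5, -83.7]
contact_force: [-3.9, 1.1, 12.3]
gripper_width: 0.012
```

```bash
python3 st.py
```

```text
13.4333 [ 0.5057 -0.0647  0.1453] [-179.7456   -4.4764  -83.6937] [-3.9388  1.1393 12.2668] [ 0.4634  1.5519 -0.1047] 0.011992522440370015
L 0.2 Mtcp 0.7640927899827132 Heq 17.077497580960532
L 0.25 Mtcp 0.5671530564874069 Heq 15.670785198851197
```

Call:
carry_out:
  plan:
    - [-0.0006, 0, -0.0012, 0, 0.001, -0.03]
    - [-0.0006, 0, -0.0012, 0, 0.001, -0.025]

```text
time_s: 13.6
tcp_pos: [0.5057, -0.0646, 0.1453]
eef_rot: [-179.8, -4.5, -87.1]
contact_force: [-3.9, 1.9, 12.6]
gripper_width: 0.0115
```

```bash
python3 st.py; python3 - <<'E'
from plant import r
import cv2
a=r.capture("side")[:,:,::-1][130:250,265:385]; cv2.imwrite("pics/side10.png",cv2.resize(a,None,fx=5,fy=5,interpolation=2))
a=r.capture("wrist")[:,:,::-1]; cv2.imwrite("pics/wrist10.png",a)
E
```

```text
13.6 [ 0.5057 -0.0646  0.1453] [-179.7618   -4.5055  -87.051 ] [-3.9349  1.8554 12.5701] [ 0.5428  1.5519 -0.0794] 0.01150317601813393
L 0.2 Mtcp 0.7649507989089146 Heq 17.387562650395733
L 0.25 Mtcp 0.5682063056024228 Heq 15.982244841063649
```

View pics/side10.png

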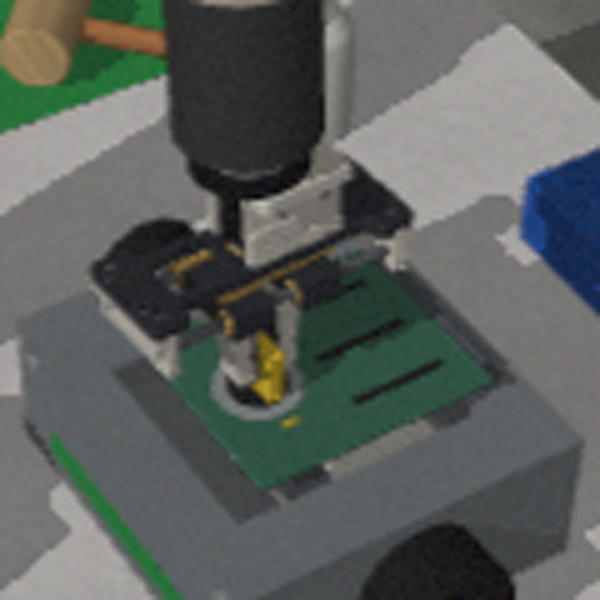

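View pics/wrist10.png

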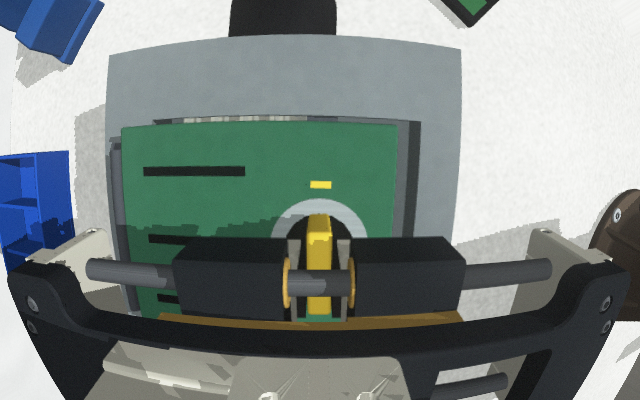

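Call:
carry_out:
  plan:
    - [0, 0, -0.0005, 0, 0, 0]
    - [0, 0, 0, 0, 0, 0]
    - [0, 0, 0.0004, 0, 0, 0]
    - [0, 0, 0.0004, 0, 0, 0]

```text
time_s: 14.03
tcp_pos: [0.5058, -0.0646, 0.1471]
eef_rot: [-179.8, -4.5, -87.0]
contact_force: [-0.8, -0.0, 3.2]
gripper_width: 0.0115
```

```bash
python3 st.py
```

```text
14.0333 [ 0.5058 -0.0646  0.1471] [-179.8393   -4.5047  -87.0412] [-0.8442 -0.0099  3.1967] [0.2926 0.45   0.0115] 0.011492954690740935
L 0.2 Mtcp 0.28116815182511107 Heq 5.066393897440461
L 0.25 Mtcp 0.23895998960296053 Heq 4.7649070244251
```

Call:
carry_out:
  plan:
    - [0, 0, 0.0005, 0, 0, 0]
    - [0, 0, 0.0005, 0, 0, 0]
    - [0, 0, 0, 0, 0, 0]

```text
time_s: 14.28
tcp_pos: [0.506, -0.0646, 0.148]
eef_rot: [-179.9, -4.5, -87.0]
contact_force: [-1.0, 1.6, 6.0]
gripper_width: 0.0117
```

```bash
python3 st.py
```

```text
14.2833 [ 0.506  -0.0646  0.148 ] [-179.9037   -4.5095  -87.0389] [-0.978   1.5595  6.023 ] [ 0.5267  0.8953 -0.0617] 0.011674800674529005
L 0.2 Mtcp 0.6996864585973579 Heq 10.86007238977154
L 0.25 Mtcp 0.6507864221161713 Heq 10.510786414905924
```

Call:
carry_out:
  plan:
    - [0, 0, 0.0005, 0, 0, 0]
    - [0, 0, 0.0005, 0, 0, 0]
    - [0, 0, 0.0005, 0, 0, 0]

```text
time_s: 14.53
tcp_pos: [0.506, -0.0646, 0.1489]
eef_rot: [-179.9, -4.5, -87.0]
contact_force: [1.6, -1.8, 0.2]
gripper_width: 0.0117
```

```bash
python3 st.py
```

```text
14.5333 [ 0.506  -0.0646  0.1489] [-179.9428   -4.5091  -87.0417] [ 1.5617 -1.7682  0.2441] [ 0.1803 -0.1707  0.0307] 0.011704847537301548
L 0.2 Mtcp 0.14159290629971397 Heq 1.5120496598931314
L 0.25 Mtcp 0.21967627228393707 Heq 2.0697879883518677
```

Call:
carry_out:
  plan:
    - [0, 0, 0, 0, 0, 0]
    - [0, 0, 0, 0, 0, 0]
    - [0, 0, 0, 0, 0, 0]
    - [0, 0, 0, 0, 0, 0]
    - [0, 0, 0, 0, 0, 0]
  fingers: -0.1

```text
time_s: 14.95
tcp_pos: [0.5057, -0.0646, 0.1483]
eef_rot: [-180.0, -4.5, -87.1]
contact_force: [0.0, 0.8, 0.3]
gripper_width: 0.0395
```

Call:
carry_out:
  plan:
    - [0, 0, 0.01, 0, 0, 0]
    - [0, 0, 0.02, 0, 0, 0]
    - [0, 0, 0.03, 0, 0, 0]
    - [0, 0, 0.03, 0, 0, 0]
    - [0.03, 0, 0.02, 0, 0, 0]
    - [0.03, 0, 0, 0, 0, 0]
    - [0.03, 0.02, 0, 0, 0, 0]
    - [0, 0.03, 0, 0, 0, 0]
    - [0, 0, 0, 0, 0, 0]

```text
time_s: 15.7
tcp_pos: [0.5964, -0.0152, 0.2718]
eef_rot: [-179.8, -4.5, -87.2]
contact_force: [-0.5, 0.4, -0.4]
gripper_width: 0.0484
```

```bash
python3 st.py; python3 - <<'E'
from plant import r
import cv2
a=r.capture("side")[:,:,::-1][130:250,265:385]; cv2.imwrite("pics/side11.png",cv2.resize(a,None,fx=5,fy=5,interpolation=2))
a=r.capture("wrist")[:,:,::-1]; cv2.imwrite("pics/wrist11.png",a)
E
```

```text
15.7 [ 0.5964 -0.0152  0.2718] [-179.7868   -4.4837  -87.223 ] [-0.4647  0.4493 -0.4032] [ 0.1908  0.1003 -0.0012] 0.048421004773099685
L 0.2 Mtcp 0.0073178542776079075 Heq -0.42726081082137296
L 0.25 Mtcp -0.01591951524716953 Heq -0.5932420217126403
```

View pics/side11.png

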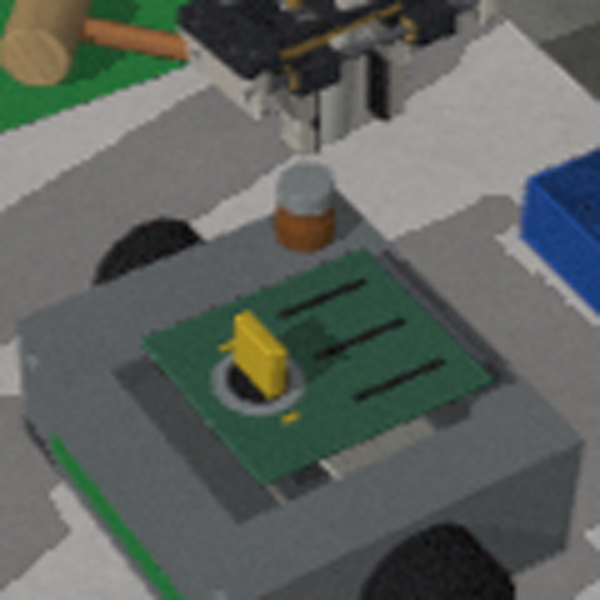

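View pics/wrist11.png

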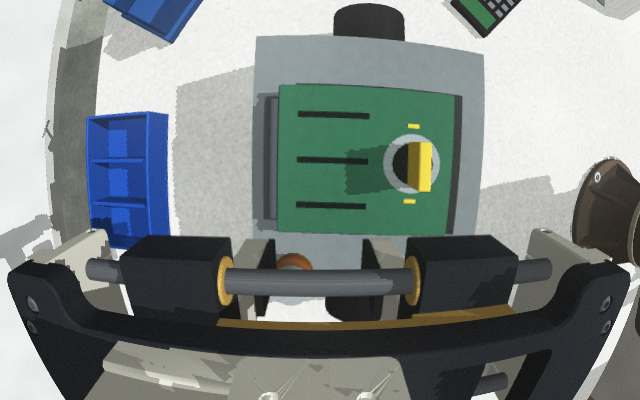

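Call:
carry_out:
  plan:
    - [0, 0, 0, 0, 0, 0]
    - [0, 0, 0, 0, 0, 0]
    - [0, 0, 0, 0, 0, 0]
    - [0, 0, 0, 0, 0, 0]
    - [0, 0, 0, 0, 0, 0]
    - [0, 0, 0, 0, 0, 0]
    - [0, 0, 0, 0, 0, 0]
    - [0, 0, 0, 0, 0, 0]

```text
time_s: 16.47
tcp_pos: [0.593, -0.0203, 0.2733]
eef_rot: [-179.8, -4.5, -87.3]
contact_force: [0.7, -0.3, 0.2]
gripper_width: 0.0479
```

```bash
python3 - <<'E'
from plant import r
import cv2,numpy as np
a=r.capture("side")[:,:,::-1][130:250,265:385]; b=cv2.resize(a,None,fx=5,fy=5,interpolation=2); cv2.imwrite("pics/side12.png",b)
A=cv2.imread("pics/side11.png",0).astype(np.float32);B=cv2.cvtColor(b,cv2.COLOR_BGR2GRAY).astype(np.float32)
print(np.array(cv2.phaseCorrelate(A[300:500,140:460].copy(),B[300:500,140:460].copy())[0])/5)
print(r.close_job())
E
```

```text
[-0.00554285  0.00016304]
the job is handed in; nothing more can be done
None
```

The hatch is shut, its wing fastener is turned to the locked position, and the job was handed in at about 16.5 s. I swung the hatch shut at the push spot, gripped the wing and pressed until the hatch stopped sinking. I then turned it clockwise to about 89°, eased the press off and let go.

**Last checks**
- **Locked:** the blade is parallel to the hinge line. The hatch rose by only about a 2–3 mm detent lift, not back to its free-lying height.
- **Steady:** two side views about 0.8 s apart showed no movement of the hatch. The gripper was clear and its force reading was near zero.
- **No jam:** the turning moment stayed within about 0.1 N m throughout.

**What went less well**
- **First push:** the fingers had not fully closed and caught the free edge of the hatch, reading about 23 N in x and 20 N in z. I opened them, backed off and repeated the push. The catch was not involved, as the hatch was still well open then.
- **Pressing the wing:** the vertical reading peaked at about 15.6 N. The tool also tilted and added a moment, so my estimate of the total load at the fastener reached 18–20 N at worst. That is close to the 20 N limit.
- **Grip slip:** the pads slid about 2 mm down the blade while pressing. I therefore confirmed the hatch was on its stops from pictures, not from force alone.

The jar and the other things nearby looked unmoved in the last pictures.

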